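Roll the pin home into the pastry board's groove

TASK

Clear the pastry board for the next dough: with your fingertips on top of the rolling pin, roll it away across the board until it drops into the groove along the board's far edge, and leave it lying still there with the whole barrel seated in the groove. Roll it, do not skid it along or shove it from low down behind, never pick it up, and leave the other things on the board (flour dredger, cutter, brush) where they are.

Things in the scene. Friction and masses are not known exactly. Their poses are not given: they have to be found in the camera images.
- pin: One-piece beech rolling pin, 0.5 to 0.9 kg, free to roll: barrel 70 mm diameter, 220 mm long, a slim handle (29 mm thick, 75 mm long) at each end. Origin mid-barrel on the axis, y along the barrel; x and z turn as it rolls (z up at the start). Origin 35 mm above the board on the flat. Slight rolling resistance: a slow roll soon dies out. Its top moves twice as far as its axis when it rolls.
- pin_left (a point): point on the pin's axis at the barrel's end on its +y side, 110 mm from the middle (the robot's left at the start). The pin starts 105 to 200 mm short of the groove, within 5 degrees of parallel to it
- pin_right (a point): point on the pin's axis at the barrel's other end (-y side), 110 mm from the middle
- board: Fixed wooden pastry board, 400 (x) by 600 (y) by 26 mm thick, turned up to 40 degrees on the bench. Origin at the centre of its underside; x points away from the robot, y along the long side, z up; surface 26 mm above the bench. A groove 42 mm wide, 10 mm deep runs the whole length of the far side parallel to y, its centre line 115 mm beyond the board's centre in x.
- groove (a point): middle of the groove's centre line, at the level of the board's working surface (26 mm above the bench); axes as the board's. The barrel sits on the groove's two edges, its axis over the centre line, 28 mm above the board's surface (7 mm lower than on the flat)
- dredger: steel flour dredger, 70 mm in diameter and 101 mm tall, upright on the board beyond one end of the pin, to the left; leave alone. Origin centre of its underside
- cutter: round steel pastry cutter, ring 72 mm across and 42 mm tall, on the board beyond the other end of the pin, to the right; leave alone. Origin centre of its underside
- brush: pastry brush, about 200 mm long, lying on the board beyond the pin's right end, pointing away from the robot; leave alone

How it is judged:
By the outcome, as a careful person would: the job done as asked, in the order asked, and still so for the second after the job is handed in, with the robot touching nothing.
It also fails if it takes over 61 s, if anything falls off the work surface, if the arm or the gripper's body presses on something with over 40 N, if the wrist force passes 120 N, or if a joint passes its speed limit or range.

ROBOT

A 6-joint arm with a two-finger parallel gripper is mounted at the origin on the work surface. World frame = base frame: x ahead of the robot, y to its left, z up, the work surface at z = 0. Lengths are in mm, angles in rad, forces in N, time in s.
With the tool pointing down it reaches from about 300 to 775 mm from the base axis. Payload 14.6 kg.
Tool frame: the origin (TCP) lies between the finger pads; the fingertips stand 25 mm ahead of it and the grasp point (between the pads) lies 6 mm ahead of it (manip.tcp_to_tips is the distance from the TCP to the fingertips, in mm); z points along the fingers, x is the direction in which the jaws open and shut, and the axes are right-handed (so a half turn about z gives the same grasp; the last joint's range is limited). The gripper opens to 94 mm and grips with 3 to 60 N. Pads are 16 mm wide; open, the fingers measure 119 mm over their backs; the gripper's body (75 mm by 177 mm) begins 78 mm behind the grasp point.
Start: joints at [1.274, 0.3, 1.521, -0, 1.321, -0.067], TCP at [125.279, 535.532, 230.446] pointing down, gripper open.
Joint ranges: [-3.03, 3.03], [-0.79, 2.21], [0.23, 2.52], [-1.04, 4.18], [0, 3.07], [-2.55, 2.55]. Speed limits (rad/s): [2.22, 2.22, 2.57, 3.14, 3.14, 3.14].

INTERFACE

Orientations are given as a 3x3 rotation matrix whose columns are the frame's x, y, z axes.
In Python, from plant import status, optics, manip gives the robot as it stands.
- The arm moves only by the tool servo_tool, never from a script. Its argument "increments" is text: rows parted by semicolons, each of 7 numbers parted by spaces: the shift along the tool's x, y, z in cm, then the turn, a rotation vector about the tool's x, y, z in degrees, then the opening, from 0 (shut) to 1 (fully open). In form: tx ty tz ax ay az claw; .... A call has exactly 5 rows; each row is the pose to reach, as a shift and turn from the pose commanded when the call began, along the tool's axes at that moment; what a row does not reach only later rows make up. A row lasts 1/12 s, in which the tool goes at most 41.7 mm and 7.16 degrees, less where a joint would pass 70% of its speed; a pose out of reach is approached as far as the arm can. A call with a gripper value outside its range is refused whole. The fingers move at their own pace and stop on an object; "squeeze" is the grip in N (left out, the last holds). Time passes only in rows, so rows that repeat a pose let the fingers close, or fill a call up. It gives the time, the measured TCP pose, the force and the opening at its end, in the units of the state.
- status.get_state(): the state, without advancing time (a new reading comes with each control period).
- optics.grab_frame(name): name is "scene" or "top" or "wrist"; returns the picture (420x560x3 uint8, red, green, blue); there is no depth.
- optics.calibration(name): a dict with "K" (3x3 intrinsics, pixels), "rvec" (rotation vector, rad) and "tvec" (3), from world to camera coordinates, as OpenCV has them. Camera axes: x right, y down, z forward; pixel columns grow to the right and rows downward; lengths in mm; the calibration is good to about 2 mm. A picture is of the moment at which its call begins: read the wrist's pose just before it. calibration takes no time and is no camera call; for the wrist camera it gives the pose at the moment of the call.
- manip.sign_off(): hands the job in, once; it reports no verdict.
The state is a dict: "t": time; "joints": joint angles; "dq": joint speeds; "joint_efforts": joint torques, N m; "position": TCP position; "ee_rot": TCP orientation; "contact_force": force on the tool from outside, world axes, zero at the start; "ft_torque": the same for the moment, N m; "grip_width": finger opening in mm.
Only numpy, scipy, OpenCV 4.12 (cv2) and the standard library are available. Lean on these libraries where they do the work, as an engineer would, in place of code of your own. Each camera call takes 0.05 s, during which the arm holds its last target.

## Working session

There is one attempt and no reset: what is moved stays moved. The work goes in short steps, Python scripts to look and compute and a tool call to move; the robot and the scene stay as the last step left them, time stands still between calls to the robot, and variables do not carry over. Pictures are saved under pics/ and viewed, and the job is handed in when it is done.

Besides the shell and the picture viewer there is one more tool, called after ">>>" in YAML: its name, and indented under it one key for each argument. servo_tool: Moves the arm, as the interface text tells. Its arguments: {"type":"object","properties":{"increments":{"type":"string"},"squeeze":{"type":"number"}},"required":["increments"]}

```bash
mkdir -p pics; ls
python3 - <<'E'
from plant import status, optics, manip
import cv2
print(status.get_state())
for n in("scene","top"):
    im=optics.grab_frame(n); cv2.imwrite(f"pics/{n}0.png",im[:,:,::-1]); print(n,optics.calibration(n))
E
```

```text
pics
{'t': 0.0, 'joints': array([ 1.27438814e+00,  3.00448598e-01,  1.52160943e+00, -7.02597576e-06,
        1.32071025e+00, -6.66055237e-02]), 'dq': array([-2.40889605e-03,  1.88406543e-03,  4.46731398e-05,  5.03755817e-04,
       -6.20101881e-04, -8.32053822e-04]), 'joint_efforts': array([ 5.61427732e-04, -5.31784201e+01, -3.52737808e+01,  7.08972942e-02,
        2.43730098e-02, -7.03275646e-05]), 'position': array([125.21672119, 535.3015237 , 229.88666869]), 'ee_rot': array([[ 2.27783481e-01,  9.73711750e-01, -3.36875825e-04],
       [ 9.73711101e-01, -2.27783719e-01, -1.12635198e-03],
       [-1.17347699e-03, -7.14553552e-05, -9.99999309e-01]]), 'contact_force': array([ 0.51762593, -0.30442126,  0.71606368]), 'ft_torque': array([-0.05741199,  0.04158041, -0.01833174]), 'grip_width': 94.07595479812694}
scene {'K': array([[487.27453415,   0.        , 273.00291867],
       [  0.        , 487.27453415, 202.98252568],
       [  0.        ,   0.        ,   1.        ]]), 'rvec': array([ 2.37217015,  0.85953627, -0.28665659]), 'tvec': array([-465.5809636 , -191.58298844, 1550.07640934])}
top {'K': array([[506.51006487,   0.        , 271.2188187 ],
       [  0.        , 506.51006487, 210.87992181],
       [  0.        ,   0.        ,   1.        ]]), 'rvec': array([ 2.17335805, -2.12747843,  0.16322633]), 'tvec': array([  40.92384982,  547.17401927, 1107.07338837])}
```

View pics/scene0.png

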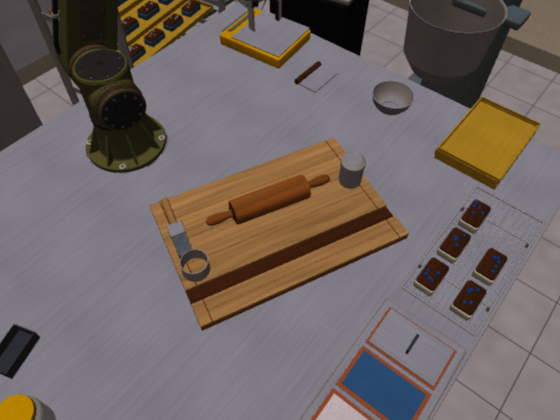

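View pics/top0.png

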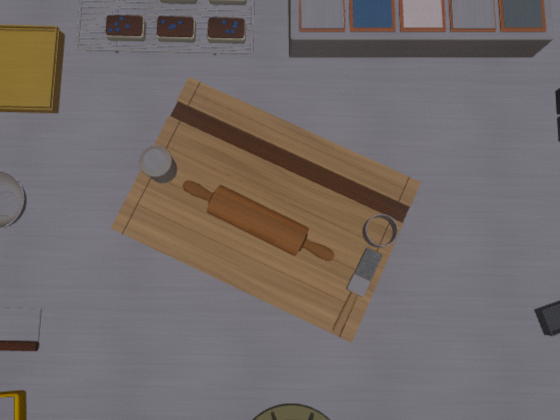

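Run:
```python
import cv2
im=cv2.imread("pics/top0.png")[70:350,100:430]
im=cv2.resize(im,None,fx=2.1,fy=2.1,interpolation=cv2.INTER_CUBIC)
im=cv2.convertScaleAbs(im,alpha=1.5)
for k in range(0,330,50): cv2.putText(im,str(100+k),(int(k*2.1),10),0,.4,(0,255,255)); cv2.line(im,(int(k*2.1),0),(int(k*2.1),600),(0,255,255),1)
for k in range(30,280,50): cv2.putText(im,str(70+k),(0,int(k*2.1)),0,.4,(0,255,255)); cv2.line(im,(0,int(k*2.1)),(700,int(k*2.1)),(0,255,255),1)
cv2.imwrite("pics/topz.png",im)
```

```text
(no output)
```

View pics/topz.png

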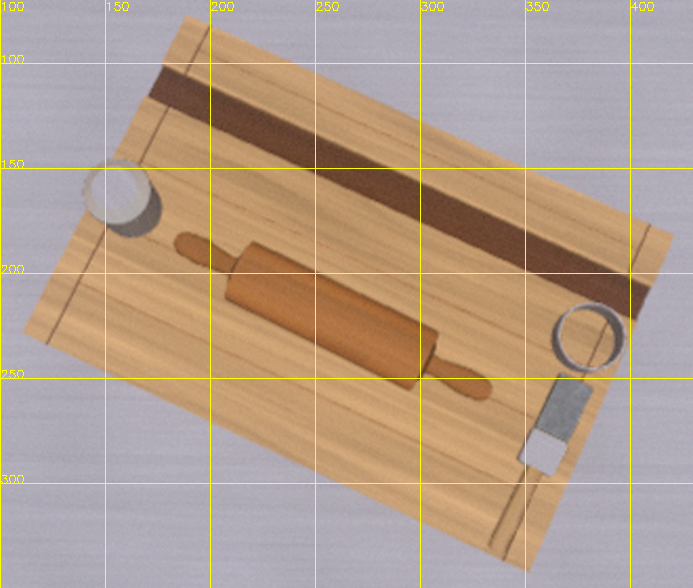

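```bash
cat > h.py <<'E'
import numpy as np, cv2
from scipy.optimize import least_squares
from plant import status, optics, manip
def ray(n,px,z,cal=None):
    c=cal or optics.calibration(n);R=cv2.Rodrigues(c["rvec"])[0];C=-R.T@c["tvec"]
    d=R.T@np.linalg.inv(c["K"])@[px[0],px[1],1.]
    return C+d*(z-C[2])/d[2]
def proj(n,P):
    c=optics.calibration(n);return cv2.projectPoints(np.float64(P).reshape(-1,3),c["rvec"],c["tvec"],c["K"],None)[0][:,0]
def zoom(px): return np.float64(px)/2.1+[100,70]
E
python3 - <<'E'
from h import *
c=[ray("top",zoom(p),26)[:2] for p in [(187,15),(674,235),(530,571),(23,330)]]
# board frame: far-left(+x,+y), far-right(+x,-y), near-right, near-left
m=np.array([(200,300),(200,-300),(-200,-300),(-200,300)])
def f(p):
    a=p[2];R=np.array([[np.cos(a),-np.sin(a)],[np.sin(a),np.cos(a)]])
    return ((m@R.T+p[:2])-c).ravel()
s=least_squares(f,[500,0,0]);b=s.x;print("board",b,np.degrees(b[2]),s.fun)
a=b[2];R=np.array([[np.cos(a),-np.sin(a)],[np.sin(a),np.cos(a)]])
tb=lambda w:R.T@(np.array(w)[:2]-b[:2])
print("groove px",[tb(ray("top",zoom(p),26)) for p in [(165,65),(148,97),(651,288),(635,320)]])
for nm,p in dict(lend=(237.5,269.5),rend=(424,361),ltip=(176,239),rtip=(491,394)).items():
    w=ray("top",zoom(p),61);print(nm,w.round(1),tb(w).round(1))
for nm,p,z in [("dred",(118,190),127),("cut",(589,337),68),("brush",(570,378),40)]:
    w=ray("top",zoom(p),z);print(nm,w.round(1),tb(w).round(1))
C=optics.calibration("top");Rr=cv2.Rodrigues(C["rvec"])[0];print("cam",-Rr.T@C["tvec"])
E
```

```text
board [ 5.62629937e+02  6.11485093e+01 -4.16432034e-01] -23.859798019685574 [ 2.09619543  0.26189873  0.72385487 -1.4769121  -1.15338616  0.55445581
 -1.66666414  0.66055759]
groove px [array([134.78227374, 295.01413807]), array([ 93.29024432, 295.49660651]), array([ 133.42486933, -298.83846733]), array([  93.47786342, -296.68717667])]
lend [568.4 182.6  61. ] [-43.9 113.4]
rend [475.5 -16.2  61. ] [ -48.4 -106. ]
ltip [599.8 249.1  61. ] [-42.1 186.9]
rtip [442.5 -86.6  61. ] [ -50.1 -183.7]
dred [635.7 298.4 127. ] [-29.1 246.6]
cut [ 503.8 -188.2   68. ] [  47.  -251.8]
brush [ 462.5 -173.7   40. ] [   3.4 -255.3]
cam [ 382.05146584   59.89615283 1173.51386204]
```

```bash
cat >> h.py <<'E'
B=np.array([562.6,61.1]);BA=-0.4164
Rb=np.array([[np.cos(BA),-np.sin(BA)],[np.sin(BA),np.cos(BA)]])
tb=lambda w:Rb.T@(np.array(w)[:2]-B)
fb=lambda p:Rb@np.array(p,float)+B
def todo(target,yaw_deg):
    """tool-frame cm shift and deg turn to reach target TCP with tool x at yaw, pointing down"""
    s=status.get_state();R=s["ee_rot"];a=np.radians(yaw_deg)
    Rt=np.array([[np.cos(a),np.sin(a),0],[np.sin(a),-np.cos(a),0],[0,0,-1]])
    d=R.T@(np.array(target)-s["position"])/10
    rv=np.degrees(cv2.Rodrigues(R.T@Rt)[0].ravel())
    print("t",s["t"],"pos",s["position"].round(1),"board",tb(s["position"]).round(1),"shift",d.round(2),"turn",rv.round(2),"F",s["contact_force"].round(1))
E
python3 - <<'E'
from h import *
todo([521,82,200],65.0)
E
```

```text
t 0.1 pos [125.2 535.3 230. ] board [-591.8  256.8] shift [-35.12  48.86   3.03] turn [ 0.    0.06 11.83] F [-0.1 -0.3 -0.2]
```

>>> servo_tool:
  increments: "-2.3 3.3 0 0 0 2; -4.6 6.5 0 0 0 6; -7 9.8 0 0 0 11.8; -9.3 13 0 0 0 11.8; -11.6 16.2 0 0 0 11.8"

```text
schema error: expected 7 numbers
```

Run:
```python
from h import *
todo([521,82,200],65.0)
```

```text
t 0.1 pos [125.2 535.3 230. ] board [-591.8  256.8] shift [-35.12  48.86   3.03] turn [ 0.    0.06 11.83] F [-0.1 -0.3 -0.2]
```

Each row needs the claw column too.

>>> servo_tool:
  increments: "-2.3 3.3 0 0 0 2 1; -4.6 6.5 0 0 0 6 1; -7 9.8 0 0 0 11.8 1; -9.3 13 0 0 0 11.8 1; -11.6 16.2 0 0 0 11.8 1"

```text
t: 0.52
position: [257.3, 384.0, 230.3]
ee_rot: [[0.422, 0.906, -0.0], [0.906, -0.422, -0.0], [-0.0, -0.0, -1.0]]
contact_force: [0.8, 0.3, 0.3]
grip_width: 94.4
```

Run:
```python
from h import *
todo([521,82,200],65.0)
```

```text
t 0.5167 pos [257.3 384.  230.3] board [-409.8  171.8] shift [-16.23  36.66   3.03] turn [-0.    0.02  0.02] F [0.8 0.3 0.3]
```

>>> servo_tool:
  increments: "-1.6 3.6 0 0 0 0 1; -3.2 7.2 0 0 0 0 1; -4.8 10.8 0 0 0 0 1; -6.4 14.4 0 0 0 0 1; -8 18 0 0 0 0 1"

```text
t: 0.93
position: [386.8, 235.4, 230.4]
ee_rot: [[0.422, 0.907, -0.0], [0.907, -0.422, -0.0], [-0.0, -0.0, -1.0]]
contact_force: [-0.0, 2.1, -0.3]
grip_width: 93.9
```

>>> servo_tool:
  increments: "-1.6 3.6 0 0 0 0 1; -3.2 7.2 0.5 0 0 0 1; -4.8 10.8 1 0 0 0 1; -6.4 13.5 1.5 0 0 0 1; -7.7 16 2 0 0 0 1"

```text
t: 1.35
position: [499.4, 97.7, 209.9]
ee_rot: [[0.423, 0.906, -0.001], [0.906, -0.423, -0.0], [-0.0, -0.001, -1.0]]
contact_force: [-0.2, 0.2, 0.6]
grip_width: 93.9
```

Run:
```python
from h import *
todo([521,82,200],65.0)
im=optics.grab_frame("wrist"); cv2.imwrite("pics/w1.png",im[:,:,::-1])
im=optics.grab_frame("top"); cv2.imwrite("pics/t1.png",im[:,:,::-1])
```

```text
t 1.35 pos [499.4  97.7 209.9] board [-72.6   7.9] shift [-0.51  2.63  0.98] turn [-0.03  0.02 -0.03] F [-0.2  0.2  0.6]
```

View pics/w1.png

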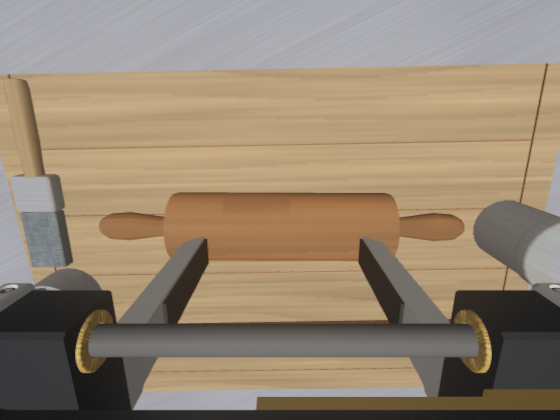

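View pics/t1.png

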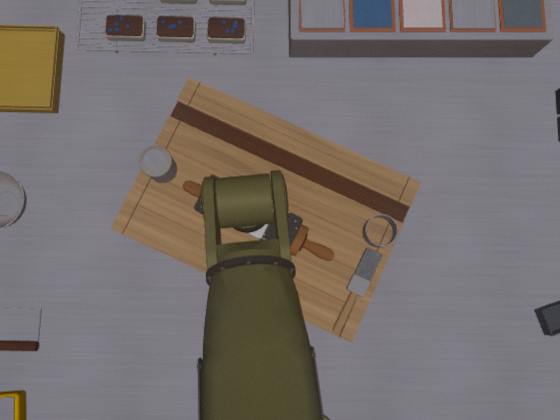

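```bash
cat >> h.py <<'E'
def rays(c,px):
    R=cv2.Rodrigues(np.float64(c["rvec"]))[0];C=-R.T@c["tvec"]
    d=(R.T@np.linalg.inv(c["K"])@np.c_[np.float64(px),np.ones(len(px))].T).T
    return C,d/np.linalg.norm(d,axis=1)[:,None]
def pinfit(c,sil,tips,z=61.):
    """sil: px on barrel silhouette; tips: (+y end px, -y end px) of barrel on axis. returns centre board, yaw rel board deg"""
    C,d=rays(c,sil)
    g=[]
    for p in tips:
        C2,e=rays(c,[p]);g.append((C2+e[0]*(z-C2[2])/e[0][2])[:2])
    def f(q):
        u=np.array([np.cos(q[2]),np.sin(q[2]),0]);P=np.array([q[0],q[1],z])
        n=np.cross(d,u);n/=np.linalg.norm(n,axis=1)[:,None]
        r=abs((P-C)@n.T)-35
        return np.r_[r,0.3*(((g[0]+g[1])/2-q[:2])@u[:2])]
    m=(g[0]+g[1])/2;v=g[0]-g[1]
    s=least_squares(f,[m[0],m[1],np.arctan2(v[1],v[0])])
    print("pin",s.x[:2].round(1),"board",tb(s.x[:2]).round(1),"axis yaw",np.degrees(s.x[2]).round(2),"skew",(np.degrees(s.x[2]-BA)-90).round(2),"res",s.fun.round(1),"len",np.linalg.norm(v).round(1))
    return s.x
E
python3 - <<'E'
from h import *
pinfit(optics.calibration("top"),[zoom(p) for p in [(256,244),(433,330),(229,299),(406,387)]],[zoom((176,239)),zoom((491,394))])
pinfit(optics.calibration("wrist"),[(180,193),(385,193),(180,261),(385,261)],[(463,227),(100,226)])
C,_=rays(optics.calibration("wrist"),[(1,1)]);print(C)
E
```

```text
pin [521.4  81.1] board [-45.8   1.7] axis yaw 64.93 skew -1.21 res [-2.6 -2.  -2.6 -2.   0. ] len 370.8
pin [523.7  83.6] board [-44.7   4.9] axis yaw 64.75 skew -1.39 res [-0.3 -0.3 -0.3 -0.3  0. ] len 373.4
[427.67096742 130.72275701 363.81898305]
```

Run:
```python
from h import *
todo([506.2,90,124],64.85)
```

```text
t 1.45 pos [499.7  97.  209.1] board [-72.1   7.4] shift [-0.35  0.9   8.51] turn [-0.09  0.08 -0.02] F [ 0.3  0.4 -0.1]
```

>>> servo_tool:
  increments: "-0.2 0.4 2.5 0 0 0 1; -0.35 0.9 5.5 0 0 0 1; -0.35 0.9 7.5 0 0 0 1; -0.35 0.9 8.4 0 0 0 1; -0.35 0.9 8.4 0 0 0 1"

```text
t: 1.87
position: [504.1, 93.3, 124.9]
ee_rot: [[0.422, 0.907, -0.003], [0.907, -0.422, -0.0], [-0.002, -0.003, -1.0]]
contact_force: [-0.3, -0.3, 0.3]
grip_width: 93.6
```

Run:
```python
from h import *
todo([506.2,90,119.5],64.85)
```

```text
t 1.8667 pos [504.1  93.3 124.9] board [-66.5   5.8] shift [-0.21  0.33  0.53] turn [-0.17  0.1   0.21] F [-0.3 -0.3  0.3]
```

>>> servo_tool:
  increments: "-0.2 0.2 0.2 0 0 0 1; -0.2 0.2 0.4 0 0 0 1; -0.2 0.2 0.5 0 0 0 1; -0.2 0.2 0.6 0 0 0 1; -0.2 0.2 0.6 0 0 0 1"

```text
t: 2.28
position: [506.3, 90.3, 120.8]
ee_rot: [[0.422, 0.907, 0.001], [0.907, -0.422, 0.0], [0.0, 0.001, -1.0]]
contact_force: [0.6, -0.4, 0.2]
grip_width: 93.9
```

>>> servo_tool:
  increments: "0 0 0.1 0 0 0 1; 0 0 0.2 0 0 0 1; 0 0 0.2 0 0 0 1; 0 0 0.3 0 0 0 1; 0 0 0.3 0 0 0 1"

```text
t: 2.7
position: [507.0, 90.2, 119.0]
ee_rot: [[0.422, 0.907, 0.002], [0.907, -0.422, -0.0], [0.001, 0.002, -1.0]]
contact_force: [-3.0, -2.7, 15.5]
grip_width: 93.9
```

Run:
```python
from h import *
todo([506.2,90,119.5],64.85)
im=optics.grab_frame("scene"); im=cv2.resize(im[120:270,180:380],None,fx=4,fy=4);cv2.imwrite("pics/s1.png",im[:,:,::-1])
```

```text
t 2.7 pos [507.   90.2 119. ] board [-62.7   4.1] shift [-0.05 -0.06 -0.06] turn [ 0.13 -0.05  0.19] F [-3.  -2.7 15.5]
```

View pics/s1.png

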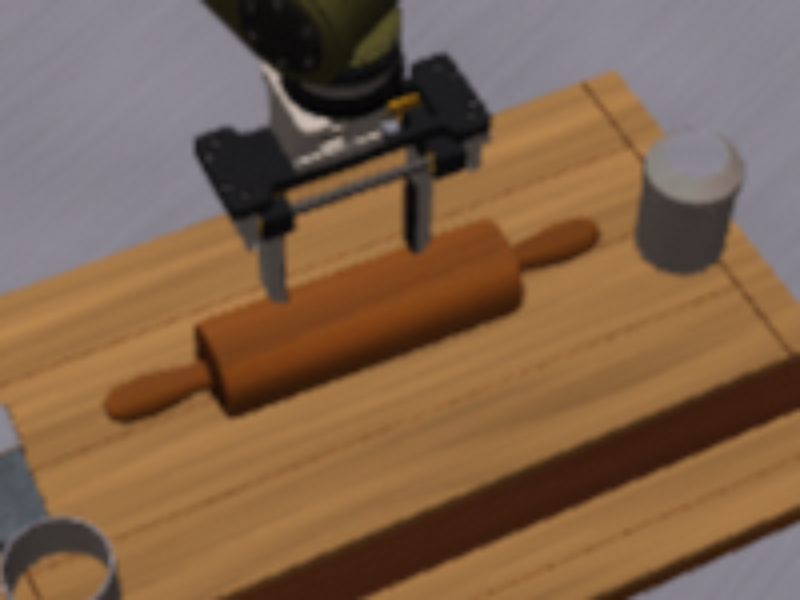

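>>> servo_tool:
  increments: "0 1 -0.09 0 0 -0.2 1; 0 2.8 -0.13 0 0 -0.5 1; 0 4.6 -0.13 0 0 -0.8 1; 0 6.2 -0.1 0 0 -1 1; 0 7.2 0 0 0 -1 1"

```text
t: 3.17
position: [573.6, 59.1, 119.0]
ee_rot: [[0.407, 0.914, 0.004], [0.914, -0.407, 0.0], [0.002, 0.003, -1.0]]
contact_force: [0.2, -1.2, 9.4]
grip_width: 93.7
```

>>> servo_tool:
  increments: "0 0 0 0 0 0 1; 0 0 0 0 0 0 1; 0 0 -1 0 0 0 1; 0 0 -3 0 0 0 1; 0 -2 -5 0 0 0 1"

```text
t: 3.58
position: [554.1, 67.1, 167.9]
ee_rot: [[0.407, 0.913, -0.001], [0.913, -0.407, -0.0], [-0.0, -0.001, -1.0]]
contact_force: [-0.5, -0.9, 1.2]
grip_width: 94.2
```

Run:
```python
from h import *
np.save("wc.npy",optics.calibration("wrist"),allow_pickle=True)
im=optics.grab_frame("wrist"); cv2.imwrite("pics/w2.png",im[:,:,::-1])
todo([507,90,119.5],64.85)
im=optics.grab_frame("top"); im=cv2.resize(im[70:350,100:430],None,fx=2.1,fy=2.1,interpolation=cv2.INTER_CUBIC);cv2.imwrite("pics/t2.png",im[:,:,::-1])
```

```text
t 3.6333 pos [552.2  69.  172.1] board [-12.7   3.1] shift [ 0.07 -5.    5.24] turn [ 0.16 -0.1   1.19] F [-0.2  2.5  5.2]
```

View pics/w2.png

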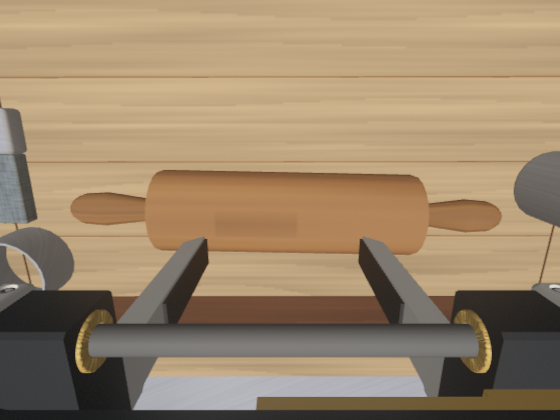

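View pics/t2.png

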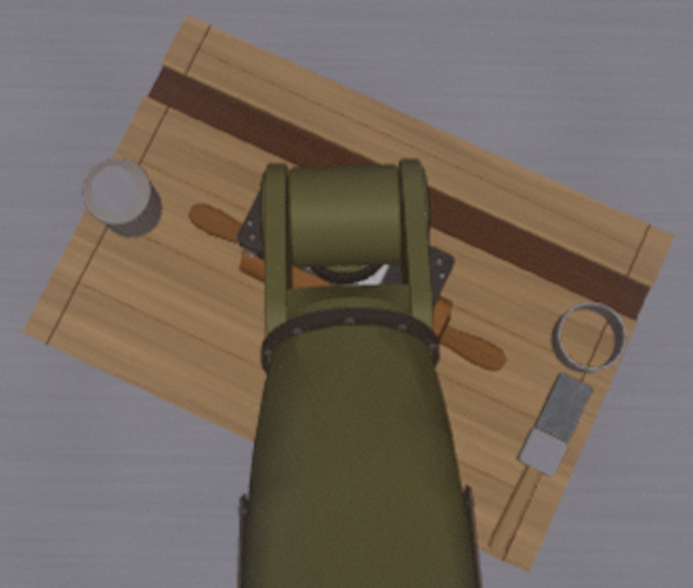

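Run:
```python
from h import *
c=np.load("wc.npy",allow_pickle=True).item()
p=pinfit(c,[(165,170),(415,175),(165,249),(415,254)],[(501,216),(71,209)])
q=ray("top",zoom((190,214)),61)[:2];r=ray("top",zoom((506,361)),61)[:2];print(tb(q),tb(r))
```

```text
pin [554.6  70.3] board [-11.1   5.1] axis yaw 64.68 skew -1.46 res [-0.7 -0.5 -0.8 -0.6  0. ] len 377.3
[-11.38766709 185.6016267 ] [ -11.87622607 -183.88923132]
```

Run:
```python
from h import *
t=fb([-11.3-18,3]);print(t)
todo([*t,135],65.3)
```

```text
[537.01706902  75.69464432]
t 3.6833 pos [553.1  68.7 170.7] board [-11.7   3.1] shift [-0.02 -1.77  3.56] turn [ 0.2  -0.11  0.78] F [ 0.2 -0.6  0.2]
```

>>> servo_tool:
  increments: "0 -1.2 1 0 0 0 1; 0 -1.8 2 0 0 0.4 1; 0 -1.8 3 0 0 0.8 1; 0 -1.8 3.5 0 0 0.8 1; 0 -1.8 3.5 0 0 0.8 1"

```text
t: 4.1
position: [536.6, 75.0, 131.0]
ee_rot: [[0.419, 0.908, -0.002], [0.908, -0.419, -0.0], [-0.001, -0.002, -1.0]]
contact_force: [-0.2, 0.4, -0.1]
grip_width: 94.1
```

Run:
```python
from h import *
im=optics.grab_frame("top"); im=cv2.resize(im[70:350,100:430],None,fx=2.1,fy=2.1,interpolation=cv2.INTER_CUBIC);cv2.imwrite("pics/t3.png",im[:,:,::-1])
np.save("wc.npy",optics.calibration("wrist"),allow_pickle=True)
im=optics.grab_frame("wrist"); cv2.imwrite("pics/w3.png",im[:,:,::-1])
todo([537,75.7,119.5],65.3)
```

```text
t 4.2 pos [537.2  75.1 132.3] board [-28.9   2.5] shift [ 0.05 -0.04  1.28] turn [-0.02  0.01 -0.07] F [-0.3 -0.2  0.6]
```

View pics/w3.png

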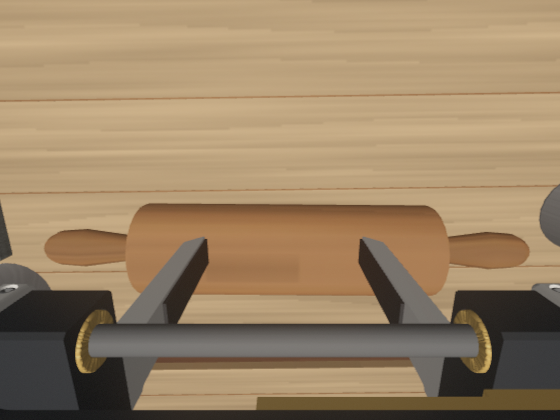

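View pics/t3.png

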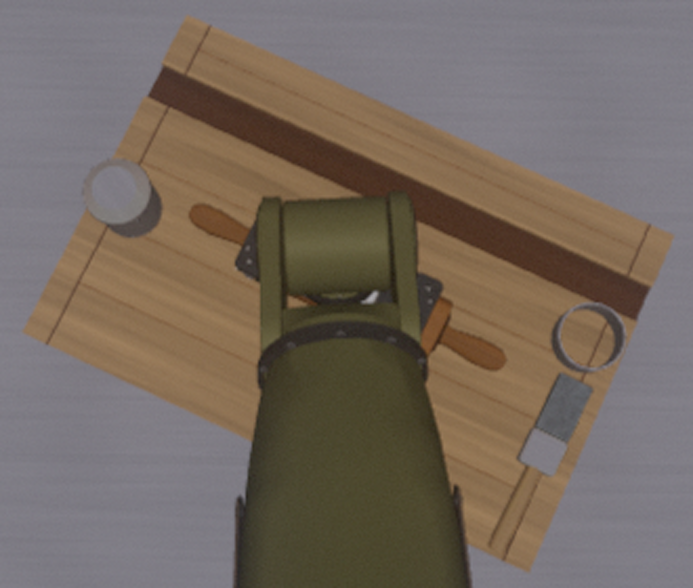

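Run:
```python
from h import *
for f in("pics/top0.png","pics/t3.png"):
    im=cv2.imread(f)
    if "top0" in f: im=cv2.resize(im[70:350,100:430],None,fx=2.1,fy=2.1,interpolation=cv2.INTER_CUBIC)
    hsv=cv2.cvtColor(im,cv2.COLOR_BGR2HSV)
    for nm,(x,y) in dict(l=(182,245) if "top0" in f else (205,219),r=(475,385) if "top0" in f else (485,352)).items(): print(f,nm,hsv[y,x])
    print("board",hsv[420,400],hsv[150,240],"groove",hsv[90,190])
    m=cv2.inRange(hsv,(5,175,60),(14,255,255))
    cv2.imwrite(f[:-4]+"_m.png",m)
```

```text
pics/top0.png l [ 13 146 108]
pics/top0.png r [ 12 143 112]
board [ 16 112 139] [ 14 110 130] groove [ 10 114  67]
pics/t3.png l [ 13 142 111]
pics/t3.png r [ 13 147 111]
board [ 23 109  70] [ 16 109 141] groove [  8 109  75]
```

View pics/t3_m.png

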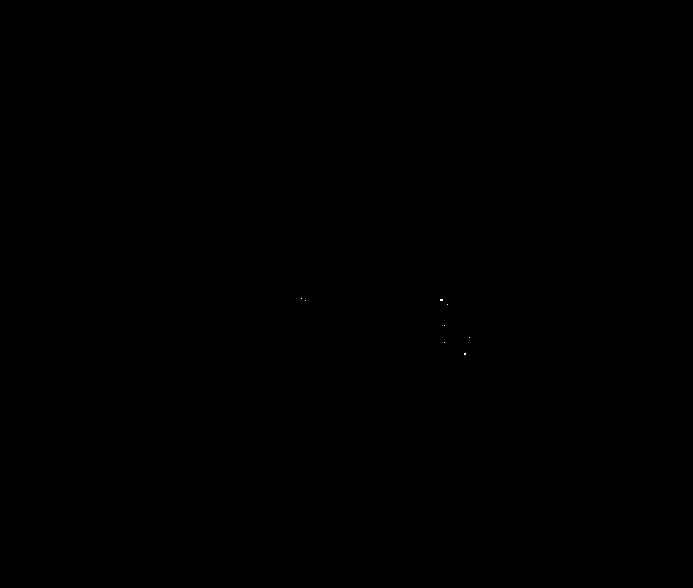

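```bash
cat >> h.py <<'E'
def handles(im,L,R,z=61.,r=30):
    """im: full-size BGR top picture; L,R rough handle bulb centres px; returns board positions of bulb blobs"""
    hsv=cv2.cvtColor(im,cv2.COLOR_BGR2HSV)
    m=cv2.inRange(hsv,(5,128,85),(16,255,200));out=[]
    for p in(L,R):
        c=np.zeros_like(m);cv2.circle(c,(int(p[0]),int(p[1])),r,255,-1)
        n,l,st,ce=cv2.connectedComponentsWithStats(m&c)
        k=1+np.argmax(st[1:,4]);ys,xs=np.where(l==k)
        out.append(np.c_[xs,ys])
    return out,m
E
python3 - <<'E'
from h import *
for f,L,R in(("pics/top0.png",(182,245),(475,385)),("pics/t3.png",(205,219),(485,352))):
    im=cv2.imread(f)
    if "t3" in f: im=cv2.resize(im,(330,280),interpolation=cv2.INTER_AREA);L_,R_=np.array(L)/2.1,np.array(R)/2.1
    else: im=im[70:350,100:430];L_,R_=np.array(L)/2.1,np.array(R)/2.1
    o,m=handles(im,L_,R_,r=14)
    e=[]
    for k,q in enumerate(o):
        w=np.array([tb(ray("top",p+np.array([100,70]),61)) for p in q])
        y=w[:,1]; tip=np.percentile(abs(y),98)
        sel=w[abs(y)>tip-30]; e.append((sel[:,0].min()+sel[:,0].max())/2); print(f,len(q),"tip y",tip.round(1),"x mean",sel[:,0].mean().round(2),"range",sel[:,0].min().round(1),sel[:,0].max().round(1))
E
```

```text
pics/top0.png 193 tip y 187.4 x mean -41.89 range -56.0 -27.9
pics/top0.png 249 tip y 179.5 x mean -49.3 range -62.8 -36.0
pics/t3.png 238 tip y 186.5 x mean -7.39 range -21.9 6.4
pics/t3.png 277 tip y 180.2 x mean -14.77 range -28.3 -1.2
```

>>> servo_tool:
  increments: "0 0 0.5 0 0 -0.4 1; 0 0 1.0 0 0 -0.4 1; 0 0 1.3 0 0 -0.4 1; 0 0 1.4 0 0 -0.4 1; 0 0 1.5 0 0 -0.4 1"

```text
t: 4.62
position: [537.4, 75.0, 118.7]
ee_rot: [[0.413, 0.911, 0.002], [0.911, -0.413, -0.0], [0.0, 0.002, -1.0]]
contact_force: [-4.4, -2.6, 21.8]
grip_width: 94.2
```

>>> servo_tool:
  increments: "0 1 -0.09 0 0 -0.6 1; 0 2.8 -0.11 0 0 -1.5 1; 0 4.6 -0.11 0 0 -2.4 1; 0 6.2 -0.08 0 0 -3 1; 0 7.2 0.02 0 0 -3 1"

```text
t: 5.03
position: [604.8, 44.4, 119.3]
ee_rot: [[0.364, 0.931, 0.005], [0.931, -0.364, -0.0], [0.001, 0.005, -1.0]]
contact_force: [-0.2, -5.0, 15.4]
grip_width: 93.7
```

>>> servo_tool:
  increments: "0 0 0 0 0 0 1; 0 0 0 0 0 0 1; 0 0 -1 0 0 0 1; 0 -1.5 -2 0 0 1 1; 0 -3 -1.5 0 0 2.5 1"

```text
t: 5.45
position: [575.2, 56.5, 134.6]
ee_rot: [[0.406, 0.914, 0.004], [0.914, -0.406, 0.0], [0.002, 0.003, -1.0]]
contact_force: [0.9, -0.4, 0.6]
grip_width: 94.2
```

>>> servo_tool:
  increments: "0 -0.5 0.1 0 0 0 1; 0 -0.5 0.1 0 0 0 1; 0 -0.5 0.1 0 0 0 1; 0 -0.5 0.1 0 0 0 1; 0 -0.5 0.1 0 0 0 1"

```text
t: 5.87
position: [570.3, 58.3, 131.1]
ee_rot: [[0.404, 0.915, -0.0], [0.915, -0.404, -0.0], [-0.0, -0.0, -1.0]]
contact_force: [-0.0, -0.1, 0.8]
grip_width: 93.8
```

```bash
cat >> h.py <<'E'
def look(tag,xg,z=61.):
    """top picture: pin from handles; xg rough board x of the axis"""
    im=optics.grab_frame("top")[:,:,::-1].copy();cv2.imwrite(f"pics/t{tag}.png",im)
    P=[np.r_[fb([xg,s*165+3]),z] for s in(1,-1)];L,R=proj("top",P)
    o,m=handles(im,L,R,z,14);e=[]
    for q in o:
        w=np.array([tb(ray("top",p,z)) for p in q]);a=abs(w[:,1]);tip=np.percentile(a,98);sel=w[a>tip-30];e.append((sel[:,0].mean(),tip))
    print("handles L x,y",np.round(e[0],1),"R",np.round(e[1],1),"centre x",round((e[0][0]+e[1][0])/2,1),"y",round((e[0][1]-e[1][1])/2,1),"skew",np.degrees(np.arctan((e[0][0]-e[1][0])/337)).round(2))
    im=optics.grab_frame("wrist");cv2.imwrite(f"pics/w{tag}.png",im[:,:,::-1])
E
python3 - <<'E'
from h import *
look(4,23)
todo([*fb([23-18,2]),135],65.3)
E
```

```text
handles L x,y [ 27.2 185.8] R [ 19.8 181.1] centre x 23.5 y 2.3 skew 1.27
t 5.9667 pos [570.1  58.3 131.1] board [8.  0.5] shift [ 0.15 -0.3  -0.39] turn [-0.01  0.01  0.83] F [-0.5 -0.1  0.5]
```

View pics/w4.png

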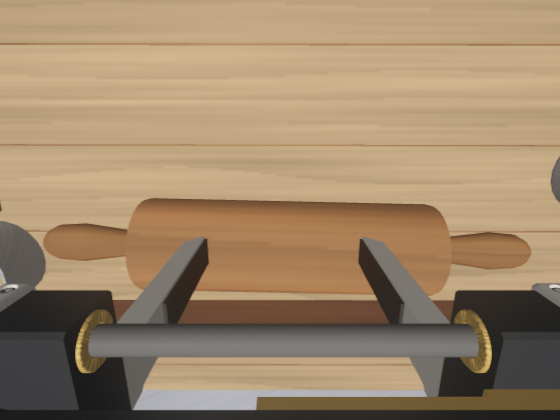

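View pics/t4.png

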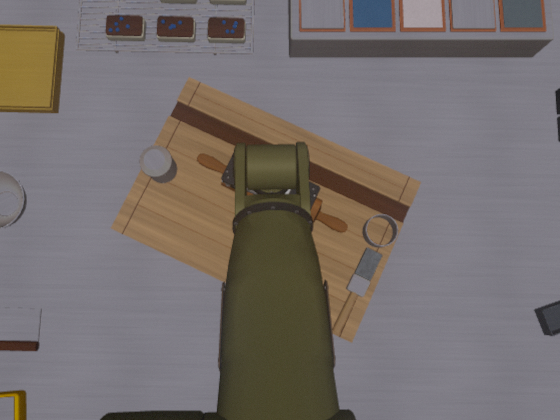

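>>> servo_tool:
  increments: "0.1 -0.2 0.4 0 0 0.6 1; 0.1 -0.3 0.8 0 0 1.1 1; 0.1 -0.3 1.1 0 0 1.1 1; 0.1 -0.3 1.2 0 0 1.1 1; 0.1 -0.3 1.3 0 0 1.1 1"

```text
t: 6.38
position: [567.7, 60.6, 118.6]
ee_rot: [[0.422, 0.907, 0.001], [0.907, -0.422, -0.0], [0.0, 0.001, -1.0]]
contact_force: [-2.7, -1.8, 11.8]
grip_width: 94.2
```

>>> servo_tool:
  increments: "0 1 -0.09 0 0 0 1; 0 2.8 -0.11 0 0 0 1; 0 4.6 -0.11 0 0 0 1; 0 6.2 -0.08 0 0 0 1; 0 7.2 0.02 0 0 0 1"

```text
t: 6.8
position: [634.6, 29.1, 119.4]
ee_rot: [[0.423, 0.906, 0.003], [0.906, -0.423, -0.001], [0.001, 0.003, -1.0]]
contact_force: [0.2, -3.5, 10.2]
grip_width: 93.8
```

>>> servo_tool:
  increments: "0 0 0 0 0 0 1; 0 0 0 0 0 0 1; 0 0 -1 0 0 0 1; 0 -1.5 -2 0 0 0 1; 0 -3 -1.5 0 0 0 1"

```text
t: 7.22
position: [606.4, 42.9, 135.6]
ee_rot: [[0.422, 0.906, 0.004], [0.906, -0.422, 0.0], [0.002, 0.003, -1.0]]
contact_force: [-0.1, 0.9, -0.5]
grip_width: 94.0
```

>>> servo_tool:
  increments: "0 -0.7 0.1 0 0 0 1; 0 -0.7 0.1 0 0 0 1; 0 -0.7 0.1 0 0 0 1; 0 -0.7 0.1 0 0 0 1; 0 -0.7 0.1 0 0 0 1"

```text
t: 7.63
position: [599.7, 45.6, 132.0]
ee_rot: [[0.422, 0.906, -0.0], [0.906, -0.422, -0.0], [-0.0, 0.0, -1.0]]
contact_force: [-0.8, 1.3, 0.1]
grip_width: 94.2
```

Run:
```python
from h import *
look(5,59)
todo([*fb([58-18,2]),119.5],65)
```

```text
handles L x,y [ 61.8 184.8] R [ 54.6 181.8] centre x 58.2 y 1.5 skew 1.23
t 7.7333 pos [599.5  45.6 131.9] board [40.   0.8] shift [ 0.12 -0.    1.24] turn [-0.01  0.01  0.02] F [-0.5  0.1 -0.6]
```

View pics/w5.png

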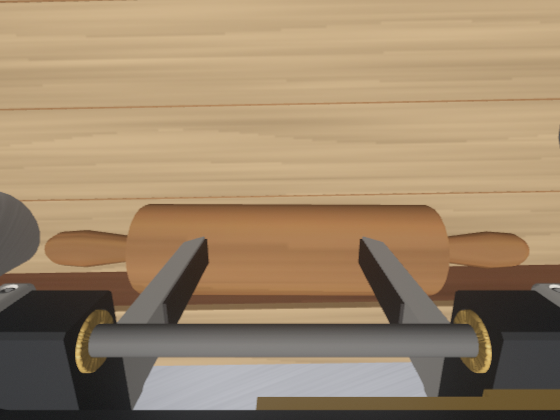

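>>> servo_tool:
  increments: "0.1 0 0.4 0 0 0 1; 0.1 0 0.8 0 0 0 1; 0.1 0 1.2 0 0 0 1; 0.1 0 1.3 0 0 0 1; 0.1 0 1.4 0 0 0 1"

```text
t: 8.15
position: [600.0, 46.7, 118.7]
ee_rot: [[0.422, 0.907, 0.001], [0.907, -0.422, -0.0], [0.0, 0.001, -1.0]]
contact_force: [-3.6, -1.1, 14.9]
grip_width: 94.2
```

>>> servo_tool:
  increments: "0 0.9 -0.09 0 0 0 1; 0 2.4 -0.11 0 0 0 1; 0 4.1 -0.11 0 0 0 1; 0 5.5 -0.1 0 0 0 1; 0 6.4 -0.05 0 0 0 1"

```text
t: 8.57
position: [659.5, 18.7, 120.2]
ee_rot: [[0.423, 0.906, 0.004], [0.906, -0.423, -0.001], [0.001, 0.004, -1.0]]
contact_force: [-0.3, -2.2, 12.3]
grip_width: 94.2
```

>>> servo_tool:
  increments: "0 0 0 0 0 0 1; 0 0 0 0 0 0 1; 0 0 -1 0 0 0 1; 0 -1.5 -2 0 0 0 1; 0 -3 -1.5 0 0 0 1"

```text
t: 8.98
position: [631.2, 32.3, 135.9]
ee_rot: [[0.423, 0.906, 0.003], [0.906, -0.423, -0.0], [0.001, 0.003, -1.0]]
contact_force: [0.4, -0.4, 0.3]
grip_width: 94.0
```

>>> servo_tool:
  increments: "0 -0.2 0.1 0 0 0 1; 0 -0.2 0.1 0 0 0 1; 0 -0.2 0.1 0 0 0 1; 0 -0.2 0.1 0 0 0 1; 0 -0.2 0.1 0 0 0 1"

```text
t: 9.4
position: [629.0, 33.0, 132.4]
ee_rot: [[0.422, 0.906, -0.0], [0.906, -0.422, 0.0], [-0.0, -0.0, -1.0]]
contact_force: [-0.4, -0.0, -0.2]
grip_width: 93.8
```

Run:
```python
from h import *
look(6,90)
todo([*fb([90-18,2]),119.5],65)
```

```text
handles L x,y [ 94.  184.6] R [ 86.1 182.1] centre x 90.1 y 1.2 skew 1.33
t 9.5 pos [628.9  33.  132.3] board [72.   1.1] shift [0.09 0.   1.28] turn [-0.01  0.01  0.02] F [ 0.3 -0.2  0.1]
```

View pics/w6.png

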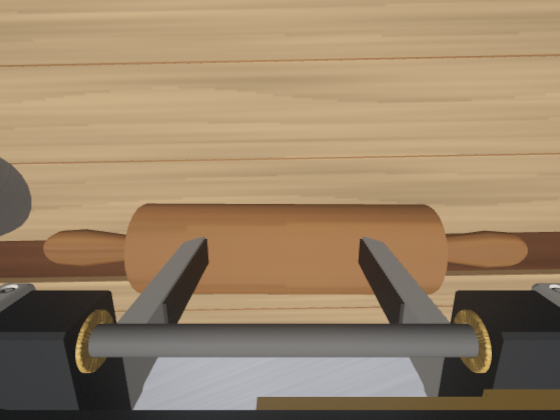

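>>> servo_tool:
  increments: "0.1 0 0.4 0 0 0 1; 0.1 0 0.8 0 0 0 1; 0.1 0 1.2 0 0 0 1; 0.1 0 1.3 0 0 0 1; 0.1 0 1.4 0 0 0 1"

```text
t: 9.92
position: [629.4, 34.1, 119.0]
ee_rot: [[0.422, 0.907, 0.001], [0.907, -0.422, -0.0], [0.0, 0.001, -1.0]]
contact_force: [-2.9, -0.9, 10.9]
grip_width: 93.9
```

>>> servo_tool:
  increments: "0 0.9 -0.09 0 0 0 1; 0 2 -0.1 0 0 0 1; 0 3.1 0.02 0 0 0 1; 0 4.1 0.25 0 0 0 1; 0 4.9 0.5 0 0 0 1"

```text
t: 10.33
position: [674.9, 13.1, 114.5]
ee_rot: [[0.422, 0.907, 0.003], [0.907, -0.422, -0.0], [0.001, 0.003, -1.0]]
contact_force: [1.4, -1.7, 6.6]
grip_width: 93.9
```

>>> servo_tool:
  increments: "0 0 0.05 0 0 0 1; 0 0 0.05 0 0 0 1; 0 0 0.05 0 0 0 1; 0 0 0.05 0 0 0 1; 0 0 0.05 0 0 0 1"

```text
t: 10.75
position: [674.6, 13.1, 114.3]
ee_rot: [[0.422, 0.907, 0.004], [0.907, -0.422, -0.001], [0.001, 0.004, -1.0]]
contact_force: [3.6, -1.1, 7.4]
grip_width: 93.8
```

Run:
```python
from h import *
look(7,114,54)
todo([*fb([115,2]),114],66)
```

```text
handles L x,y [114.8 184.6] R [113.3 183.2] centre x 114.1 y 0.7 skew 0.25
t 10.85 pos [674.6  13.1 114.3] board [121.9   1.4] shift [ 0.05 -0.69  0.03] turn [ 0.22 -0.05 -0.96] F [ 4. -2.  7.]
```

View pics/w7.png

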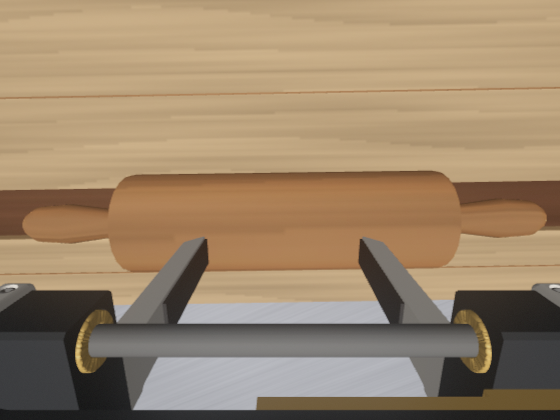

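View pics/t7.png

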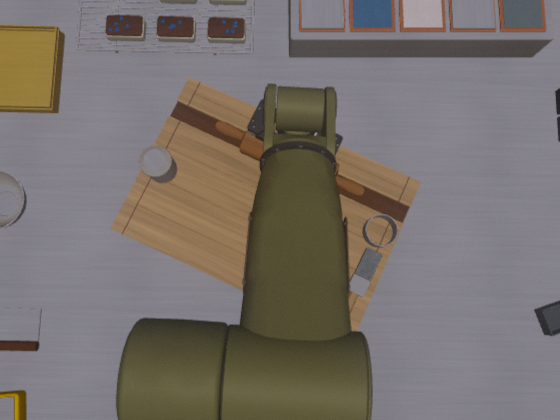

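Seated and parallel to the groove. I'll lift off straight up and then retreat.

>>> servo_tool:
  increments: "0 0 -0.3 0 0 0 1; 0 0 -1 0 0 0 1; 0 0 -3 0 0 0 1; 0 0 -6 0 0 0 1; 0 0 -9 0 0 0 1"

```text
t: 11.27
position: [672.9, 13.6, 203.5]
ee_rot: [[0.422, 0.907, -0.002], [0.907, -0.422, 0.0], [-0.001, -0.002, -1.0]]
contact_force: [0.4, -0.7, 1.2]
grip_width: 93.8
```

>>> servo_tool:
  increments: "0 -3 -1 0 0 0 1; 0 -7 -2 0 0 0 1; 0 -11 -2 0 0 0 1; 0 -15 -2 0 0 0 1; 0 -18 -2 0 0 0 1"

```text
t: 11.68
position: [507.6, 90.4, 223.3]
ee_rot: [[0.422, 0.907, -0.0], [0.907, -0.422, 0.0], [0.0, -0.0, -1.0]]
contact_force: [1.4, -0.2, 0.2]
grip_width: 93.8
```

>>> servo_tool:
  increments: "0 -3 0 0 0 0 1; 0 -6 0 0 0 0 1; 0 -8 0 0 0 0 1; 0 -9 0 0 0 0 1; 0 -9 0 0 0 0 1"

```text
t: 12.1
position: [427.8, 128.1, 223.6]
ee_rot: [[0.421, 0.907, 0.001], [0.907, -0.421, 0.0], [0.0, 0.0, -1.0]]
contact_force: [-0.1, -1.1, 0.3]
grip_width: 94.5
```

Run:
```python
from h import *
look(8,114,54)
im=optics.grab_frame("scene"); im=cv2.resize(im[130:330,140:420],None,fx=2.8,fy=2.8);cv2.imwrite("pics/s8.png",im[:,:,::-1])
todo([*fb([115,2]),114],66)
look(9,114,54)
```

```text
handles L x,y [115.3 183.8] R [114.6 183. ] centre x 114.9 y 0.4 skew 0.11
t 12.25 pos [429.6 127.2 223.1] board [-148.4    6.6] shift [ 0.05 26.34 10.92] turn [ 0.01 -0.   -0.98] F [-0.1 -0.8 -0.5]
handles L x,y [115.3 184.2] R [114.6 183. ] centre x 114.9 y 0.6 skew 0.12
```

View pics/s8.png

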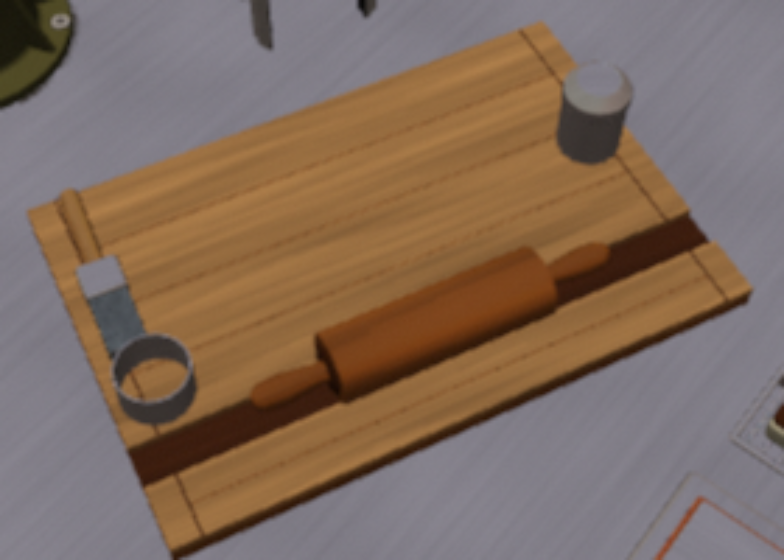

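View pics/t9.png

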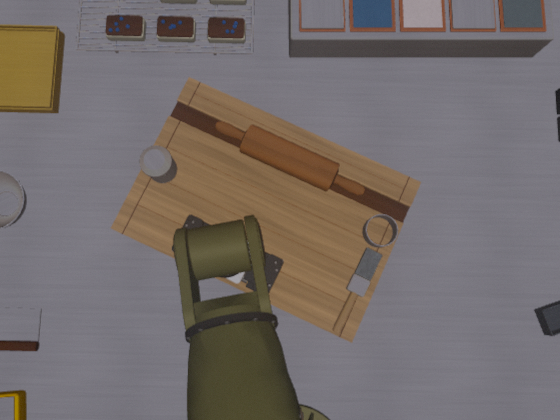

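The last top and scene views show the pin in the groove and parallel to it, and it hasn't moved between pictures. The dredger (157,162), cutter (381,231) and brush are at the same pixels as at the start.

```bash
python3 -c "
from plant import manip
print(manip.sign_off())"
```

```text
the job is handed in; nothing more can be done
None
```

The rolling pin is lying still in the groove with the whole barrel seated, and I handed the job in at about 12 s.

**What I did:** I rolled the pin away in five strokes, with both open fingertips on top of the barrel. The press was about 10–20 N. The fingers lifted clear between strokes, and the pin dropped into the groove on the fifth.

**Last checks:**
- **Position:** the pin's axis is at 114.9 mm in the board's x (groove centre line 115 mm). It is 0.1° off parallel to the groove and did not move between the last two pictures, taken about 0.15 s apart.
- **Height:** the fingertip height at the end matched a seated barrel, with the TCP at about 114 mm.
- **Other things:** the dredger, cutter and brush look unmoved, judged by eye from the pictures. The robot was touching nothing.

**What failed or disagreed:**
- **Skew:** I tried to straighten the pin's roughly 1.3° starting skew by turning the tool during the first two strokes, and it had no effect. The groove straightened the pin when it dropped in.
- **First skew reading:** after stroke one, a by-eye top-view reading wrongly showed the skew as gone. The wrist camera and a colour-segmented top view both showed it was still there.

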